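# Tap the moulding clamp's wedge tight

## Robot

A 6-joint arm with a two-finger parallel gripper is mounted at the origin on the work surface. World frame = base frame: x ahead of the robot, y to its left, z up, the work surface at z = 0. Lengths are in m, angles in rad, forces in N, time in s.
With the tool pointing down it reaches from about 0.325 to 1 m from the base axis. Payload 5.1 kg.
Tool frame: the origin (TCP) lies on the centre line of the jaws, within the pads' length; the fingertips stand 19 mm ahead of it and the grasp point (between the pads) is the TCP (arm.nose_length is the distance from the TCP to the fingertips, in m); x points along the fingers, y is the direction in which the jaws open and shut, and the axes are right-handed (so a half turn about x gives the same grasp; the last joint's range is limited). The gripper opens to 85 mm and grips with 20 to 120 N. Pads are 22 mm wide; open, the fingers measure 114 mm over their backs; the gripper's body (76 mm by 85 mm) begins 54 mm behind the grasp point. The pads swing forward as they close: fully open they stand 13 mm farther back than shut.
Start: joints at [1.048, 0.124, 1.65, -0, 1.367, -0.083], TCP at [0.277, 0.588, 0.25] pointing down, gripper open.
Joint ranges: [-2.61, 2.61], [-1.02, 2.33], [0.03, 2.71], [-1.35, 4.49], [0.32, 2.68], [-2.91, 2.91]. Speed limits (rad/s): [2.57, 2.57, 3.14, 3.14, 3.14, 3.14].

## Interface

Orientations are given as [roll, pitch, yaw] about the fixed x, y, z axes, in that order (R = Rz(yaw) Ry(pitch) Rx(roll)).
In Python, from cell import readout, optics, ticket, arm gives the robot as it stands. The module is installed in compiled form; this text tells all that it offers.
- The arm moves only by the tool servo_tool, never from a script. Its argument "steps" is a list of rows, each a list of 4 numbers: the shift along the tool's x, y, z in mm, then the turn about the tool's x in rad. In form: [[dx, dy, dz, spin], ...]. A call has 1 to 10 rows; each row is the pose to reach, as a shift and turn from the pose commanded when the call began, along the tool's axes at that moment; what a row does not reach only later rows make up. A row lasts 1/12 s, in which the tool goes at most 41.7 mm and 7.16 degrees, less where a joint would pass 70% of its speed; a pose out of reach is approached as far as the arm can. A call with a gripper value outside its range is refused whole. "fingers" is the closure, from 0 (fully open) to 1 (shut), set as the call begins (left out, the last holds). The fingers move at their own pace and stop on an object; "squeeze" is the grip in N (left out, the last holds). Time passes only in rows, so rows that repeat a pose let the fingers close. It gives the time, the measured TCP pose, the force and the opening at its end, in the units of the state.
- readout.observe(): the state, without advancing time (a new reading comes with each control period).
- optics.camera(name): name is "scene" or "top" or "wrist"; returns a dict with "pixels" (384x512x3 uint8, red, green, blue), "z_map" (384x512 float32, m along the optical axis (not along the pixel's ray), 0 where there is no reading), "fx", "fy", "cx", "cy" (pixels), "rvec" (rotation vector, rad) and "tvec" (3), from world to camera coordinates, as OpenCV has them. Camera axes: x right, y down, z forward; pixel columns grow to the right and rows downward; lengths in m; the calibration is good to about 2 mm. A picture is of the moment at which its call begins.
- ticket.hand_in(): hands the job in, once; it reports no verdict.
The state is a dict: "clock": time; "joint_positions": joint angles; "qvel": joint speeds; "joint_torque": joint torques, N m; "tool_pos": TCP position; "tool_rot": TCP orientation; "ft_force": force on the tool from outside, world axes, zero at the start; "wrist_torque": the same for the moment, N m; "finger_gap": finger opening in m.
Only numpy, scipy, OpenCV 4.12 (cv2) and the standard library are available. Lean on these libraries where they do the work, as an engineer would, in place of code of your own. Each camera call takes 0.05 s, during which the arm holds its last target. There are 200 camera calls.

## Task

Take the mallet from the rubber pad and, with light taps of its face on the red-banded wedge's thick end, drive the wedge into the clamp until it stops advancing and the wooden form is gripped tight; never strike hard or hit the clamp itself, and keep your fingers off wedge, jaw and form. Tap at least twice, coming clear of the wedge between taps. Then lay the mallet back flat on the rubber pad, let go, and leave everything else where it is.

Things in the scene. Friction and masses are not known exactly. Their poses are not given: they have to be found in the camera images.
- clamp: Wedge clamp fixed to the bench: board 12 mm thick, from x = -108 to +96 mm and y = -67 to +127 mm of the origin (on the bench, below the middle of the slot's length; z up). On it, from -x to +x: dark fence 40 mm high, wedge slot, sliding jaw, form, dark stop 48 mm high with a slightly springy leather-backed plate. The slot runs along y, mouth at y = +55 mm; the wedge is driven towards -y
- clamp_slot (a point): Middle of the slot's mouth, on the board's upper face: 45 mm to the -x side and 55 mm to the +y side of clamp's origin, axes alike. The fence (110 mm long, two brass screws) is set anew for each job, so how deep the wedge goes before it is tight is not known beforehand and varies by some 40 mm
- wedge: Loose waxed wooden wedge, red band near its thick end: 140 mm long (y), 36 mm high, tapering 1 in 8 from 17 to 34 mm (thick end at +y). Lies on the board, thin end loosely 44 to 56 mm deep in the slot. Origin underneath, half-way along, on the straight side that faces the fence. Slides under a few N, then meets fast growing resistance; pressed with 12 to 22 N it is tight and stays by friction
- wedge_butt (a point): Centre of the wedge's flat thick end (34 mm wide, 36 mm high), 18 mm above the board. +y points out of the slot; tap towards -y. Even when tight, this end stands at least 12 mm out of the slot's mouth
- jaw: Light wooden jaw that slides freely across the slot (along the clamp's x) between wedge and form, 42 mm high. Origin on its tapered face, at its lower edge on the board
- form: Loose wooden moulding form, 50 x 80 x 44 mm, between jaw and stop, with about 1.5 mm of play until the wedge grips it. Origin under its centre
- mallet_grip (a point): Where to grip the mallet: centre of its handle (22 mm wide, 24 mm high), 18 mm above what it lies on. Handle along x; head (36 mm along x, 36 mm high) centred 40 mm to +x, its flat pale striking faces 38 mm to +y and -y. The handle runs 162 mm to -x, ending in a pommel. About 0.32 kg. Lies flat on the pad, head away from the robot
- mallet: The same mallet; origin below mallet_grip, on its underside. Axes as the point
- pad: Black rubber pad fixed to the bench, 320 (x) x 170 (y) x 12 mm, under the mallet. Origin under its centre
- spare_wedge: Spare wedge like the other but with a blue band, lying on the mat; leave it alone
- glue_tin: Red tin, 76 mm across, 85 mm high; leave it alone
- thread_spool: Orange thread spool, 44 mm across, 52 mm high; leave it alone
- brass_weight: Brass weight, 52 mm across, 52 mm high; leave it alone
- awl: Awl with a dark red handle, 150 mm long, lying; leave it alone
- dye_jar: Jar with a black cap, 52 mm across, 70 mm high; leave it alone
- plug_small: Wooden block 60 x 90 x 30 mm; leave it alone
Mind the look-alikes: they are no part of the job. Leave any yellow look-alike of the wedge alone.

How it is judged:
On the way, in this order (a step that is already met when the one before it is completed fails the run):
1. the mallet is held in the fingers, off the pad (contact force between the fingers and mallet above 1 N and z of mallet_grip in the frame of pad above 0.045 m), for 0.2 s.
2. a first tap: the mallet presses on the wedge (contact force between mallet and wedge above 1 N).
3. the mallet is clear of the wedge again (contact force between mallet and wedge below 0.05 N), for 0.1 s.
4. another tap (contact force between mallet and wedge above 1 N).
5. with the mallet clear of the wedge, the form is gripped by the jaw with at least 12 N (contact force between mallet and wedge below 0.05 N and contact force between jaw and form above 12 N), for 0.2 s.
At the end, for the whole second after the job is handed in: Wedge at rest, flat (6 mm) and in line (0.1 rad) in the slot, thick end at most 75 mm out of its mouth; jaw grips form with over 12 N; mallet lies still and flat (0.12 rad) on the pad, its grip point over the pad, at most 20 mm behind and 130 mm ahead of its middle (contact force between jaw and form above 12 N and y of wedge_butt in the frame of clamp below 0.13 m and z of wedge_butt in the frame of clamp below 0.036 m and angle between the y axis of wedge and the y axis of clamp, either way round below 0.1 rad and linear speed of wedge below 0.003 m/s and x of mallet_grip in the frame of pad between -0.02 and 0.13 m and y of mallet_grip in the frame of pad between -0.085 and 0.085 m and z of mallet_grip in the frame of pad below 0.036 m and angle between mallet_grip's own z axis and vertical below 0.12 rad and linear speed of mallet below 0.02 m/s and contact force between mallet and pad above 0.5 N); the robot touches nothing.
It fails at once if the mallet strikes or presses the wedge with more than 30 N (contact force between mallet and wedge above 30 N).
It fails at once if fingers or arm touch the wedge, the jaw or the form (contact force between any of the fingers, the arm and wedge above 0.5 N or contact force between any of the fingers, the arm and jaw above 0.5 N or contact force between any of the fingers, the arm and form above 0.5 N).
It fails at once if the mallet hits the jaw, the form or the clamp with more than 15 N (contact force between mallet and jaw above 15 N or contact force between mallet and form above 15 N or contact force between mallet and clamp above 15 N).
It fails at once if a bystander (spare wedge, tin, spool, weight, awl, jar, block) is moved by more than 20 mm (distance of any of spare_wedge, glue_tin, thread_spool, brass_weight, awl, dye_jar, plug_small from where it was at the start of the episode above 0.02 m).
It also fails if it takes over 54 s, if anything falls off the work surface, if the arm or the gripper's body presses on something with over 40 N, if the wrist force passes 120 N, or if a joint passes its speed limit or range.

## Working session

There is one attempt and no reset: what is moved stays moved. The work goes in short steps, Python scripts to look and compute and a tool call to move; the robot and the scene stay as the last step left them, time stands still between calls to the robot, and variables do not carry over. Pictures are saved under pics/ and viewed, on a budget of 10 in all, crops included, one or two more only if the job needs it, and the job is handed in when it is done.

Besides the shell and the picture viewer there is one more tool, called after ">>>" as name(argument=value, ...) on one line, values as JSON. servo_tool: Moves the arm, as the interface text tells. Its arguments: {"type":"object","properties":{"steps":{"type":"array","items":{"type":"array","items":{"type":"number"}}},"fingers":{"type":"number"},"squeeze":{"type":"number"}},"required":["steps"]}

```bash
mkdir -p pics
cat > h.py <<'E'
import numpy as np,cv2
from cell import readout,optics,ticket,arm
def cam(n):
    c=optics.camera(n);R=cv2.Rodrigues(np.array(c['rvec'],float))[0];t=np.array(c['tvec'],float).ravel()
    z=c['z_map'];v,u=np.mgrid[:384,:512]
    P=np.stack([(u-c['cx'])/c['fx']*z,(v-c['cy'])/c['fy']*z,z],-1)
    c['W']=(P-t)@R; c['W'][z==0]=np.nan; return c
def save(n,img,s=1.5): cv2.imwrite('pics/'+n,cv2.resize(img[...,::-1],None,fx=s,fy=s,interpolation=cv2.INTER_CUBIC))
E
python3 - <<'E'
from h import *
import pickle
d={n:cam(n) for n in('scene','top')}
pickle.dump(d,open('d.pkl','wb'))
for n in d: save(n+'0.png',d[n]['pixels'])
s=readout.observe();print(s)
E
```

```text
{'clock': 0.1, 'joint_positions': array([ 1.04837772e+00,  1.24463342e-01,  1.65155363e+00,  1.60758134e-05,
        1.36753426e+00, -8.26021625e-02]), 'qvel': array([-0.00120356, -0.0006711 , -0.00124403, -0.00020073, -0.00033165,
       -0.00234287]), 'joint_torque': array([ 1.65275851e-04, -4.24929929e+01, -3.66652572e+01, -1.36322828e-04,
        3.96245305e-03,  1.35706171e-05]), 'tool_pos': array([0.27651114, 0.58766708, 0.24915117]), 'tool_rot': array([-1.66143401,  1.56883769, -2.10125372]), 'ft_force': array([-0.0766755 , -0.16866871, -0.47896151]), 'wrist_torque': array([0.01747181, 0.03210097, 0.00162286]), 'finger_gap': 0.08555763214265258}
```

View pics/scene0.png

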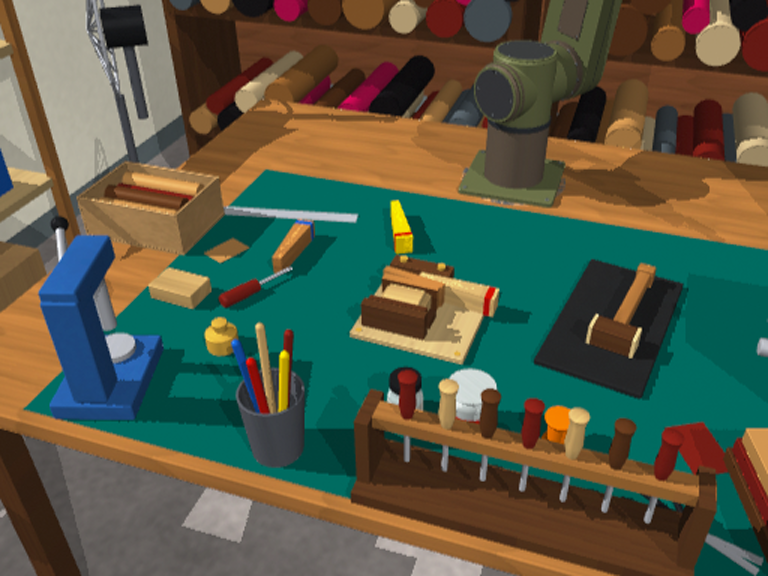

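View pics/top0.png

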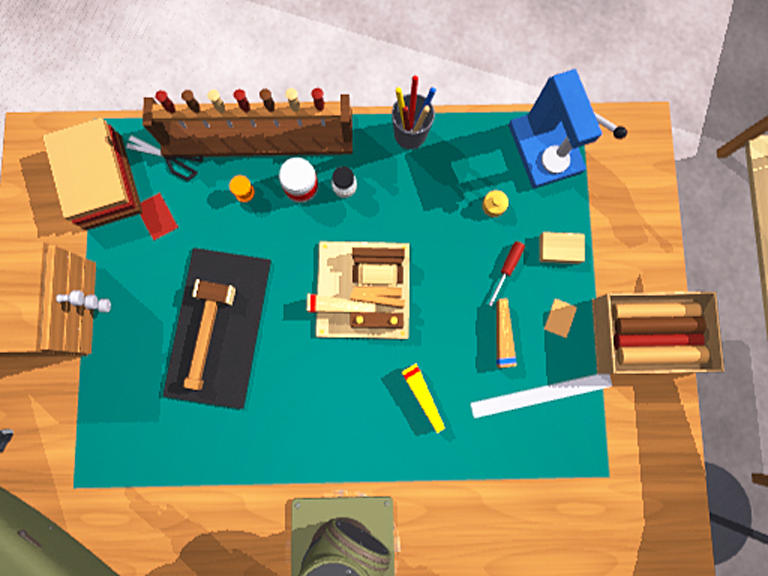

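The scene view shows the robot at the back, the clamp in the middle and the mallet on the pad at right (x is towards the viewer).

The top view (×1.5 pixels) has +x up and +y left. What could be taken for what I want:
- **Mallet:** only one, on the pad, with its head at (215,292) and handle at (203,345).
- **Wedge:** the red-banded one in the clamp, butt at (310,303). I choose this one. The yellow one with a red band at (412,370) and the blue-banded spare at (505,335) are not part of the job.

Next I'll measure and make a close crop.

Run:
```python
from h import *
import pickle
c=pickle.load(open('d.pkl','rb'))['top'];W=c['W'];p=c['pixels']
save('crop.png',p[150:280,100:285],4)
v,u=np.mgrid[:384,:512]
def rect(m):
    q=W[m][:,:2]; r=cv2.minAreaRect((q*1000).astype(np.float32)); return len(q),np.median(q,0).round(4),np.round(r[0],1),np.round(r[1],1),round(r[2],1),cv2.boxPoints(r).round(0).tolist()
z=W[...,2]
reg=lambda u0,u1,v0,v1:(u>u0/1.5)&(u<u1/1.5)&(v>v0/1.5)&(v<v1/1.5)
M=reg(160,275,240,415)
print('matz',np.nanmedian(z[reg(280,300,350,450)]))
pad=M&(p.max(-1)<70); print('pad',rect(pad),np.nanmedian(z[pad]))
mal=M&(z>.026)&(z<.08);print('mallet',rect(mal))
hd=M&(z>.0435)&(z<.08)&(v<310/1.5);print('head',rect(hd),np.nanmedian(z[hd]))
hn=mal&(v>315/1.5)&(v<365/1.5);print('handle',rect(hn),np.percentile(z[hn],[10,50,90]))
C=reg(305,420,235,345)
b=C&(z>.008)&(z<.018);print('board',rect(b),np.nanmedian(z[b]))
w=reg(300,352,285,320)&(z>.038);print('wedge out',rect(w),np.nanmedian(z[w]))
f=C&(p.max(-1)<110)&(z>.03)
print('dark',[rect(f&(v<270/1.5)),rect(f&(v>305/1.5))])
allc=C&(z>.005);print('clampall',rect(allc))
for V in range(196,212,2): print(V,[(U,*np.round(W[V,U]*1000).astype(int)) for U in range(202,236,4)])
```

```text
matz 0.0005001019007275676
pad (4483, array([nan, nan]), array([nan, nan]), array([0., 0.]), 0.0, [[nan, nan], [nan, nan], [nan, nan], [nan, nan]]) 0.011413693415360042
mallet (819, array([0.4648, 0.2772]), array([432.1, 271. ]), array([ 77.2, 220.6]), 83.3, [[318.0, 246.0], [537.0, 220.0], [546.0, 297.0], [327.0, 322.0]])
head (270, array([0.5217, 0.2592]), array([513.2, 263. ]), array([77.5, 53.7]), 79.1, [[479.0, 230.0], [532.0, 220.0], [547.0, 296.0], [494.0, 306.0]]) 0.04739199728697409
handle (277, array([0.4211, 0.28  ]), array([421.9, 281. ]), array([ 23. , 104.3]), 77.6, [[368.0, 281.0], [470.0, 259.0], [475.0, 281.0], [373.0, 303.0]]) [0.03471133 0.04036792 0.04411474]
board (1724, array([ 0.5285, -0.0118]), array([519.9, -52.1]), array([229.1, 215.9]), 87.7, [[407.0, -162.0], [623.0, -171.0], [632.0, 58.0], [417.0, 67.0]]) 0.01166504447309201
wedge out (295, array([0.4902, 0.02  ]), array([485.8,  18.5]), array([90.5, 55.7]), 89.0, [[457.0, -26.0], [513.0, -27.0], [514.0, 63.0], [459.0, 64.0]]) 0.04781162814124408
dark [(84, array([ 0.5862, -0.0763]), array([581.7, -82.4])
[... 3353 characters left out ...]
, np.int64(477), np.int64(25), np.int64(25)), (222, np.int64(477), np.int64(12), np.int64(24)), (226, np.int64(476), np.int64(-1), np.int64(30)), (230, np.int64(475), np.int64(-13), np.int64(29)), (234, np.int64(473), np.int64(-26), np.int64(54))]
210 [(202, np.int64(474), np.int64(78), np.int64(-1)), (206, np.int64(474), np.int64(65), np.int64(0)), (210, np.int64(473), np.int64(52), np.int64(4)), (214, np.int64(472), np.int64(38), np.int64(14)), (218, np.int64(472), np.int64(26), np.int64(14)), (222, np.int64(471), np.int64(13), np.int64(16)), (226, np.int64(472), np.int64(1), np.int64(8)), (230, np.int64(471), np.int64(-12), np.int64(11)), (234, np.int64(467), np.int64(-26), np.int64(52))]
```

View pics/crop.png

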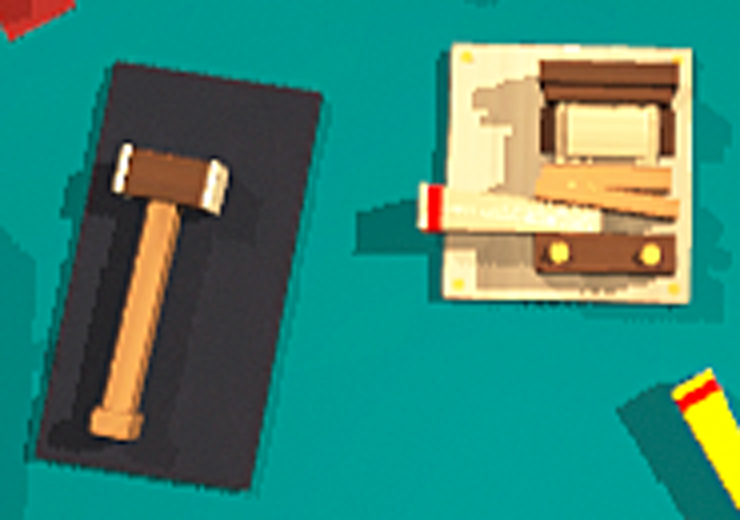

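The crop confirms the choice: the red-banded wedge's butt is at crop (420,208), and the mallet lies on the pad with its handle running from (115,423) to (170,180). Next I'll refine the poses using plane intersections.

```bash
cat >> h.py <<'E'
def onplane(c,u,v,z):
    R=cv2.Rodrigues(np.array(c['rvec'],float))[0];t=np.array(c['tvec'],float).ravel()
    u,v=np.atleast_1d(u),np.atleast_1d(v)
    d=np.stack([(u-c['cx'])/c['fx'],(v-c['cy'])/c['fy'],np.ones(len(u))],-1)@R; o=-t@R
    return (o+d*((z-o[2])/d[:,2])[:,None])[:,:2]*1000
def go(x,y,z,ang):
    """shift (tool axes, mm) and spin to reach xyz (mm), tool y axis along world angle ang (mod pi)"""
    from scipy.spatial.transform import Rotation as Ro
    s=readout.observe();R=Ro.from_euler('xyz',s['tool_rot']).as_matrix()
    d=R.T@(np.array([x,y,z])-1000*s['tool_pos'])
    a=np.arctan2(R[1,1],R[0,1]);e=(ang-a+np.pi/2)%np.pi-np.pi/2
    print('pos',(1000*s['tool_pos']).round(1),'yang',round(a,3),'shift',d.round(1),'spin',round(-e,3),'F',s['ft_force'].round(2),'gap',round(s['finger_gap'],4),'t',s['clock'],'q6',s['joint_positions'][5].round(2))
E
python3 - <<'E'
from h import *
import pickle
c=pickle.load(open('d.pkl','rb'))['top'];p=c['pixels'].astype(int);v,u=np.mgrid[:384,:512]
h=cv2.cvtColor(c['pixels'],cv2.COLOR_RGB2HSV).astype(int)
def rect(m,z):
    n,l,st,_=cv2.connectedComponentsWithStats(m.astype(np.uint8));m=l==1+np.argmax(st[1:,4])
    vv,uu=np.where(m);q=onplane(c,uu,vv,z);r=cv2.minAreaRect(q.astype(np.float32));return m.sum(),q.mean(0).round(1),np.round(r[0],1),np.round(r[1],1),round(r[2],2)
reg=lambda u0,u1,v0,v1:(u>u0)&(u<u1)&(v>v0)&(v<v1)
M=reg(105,185,160,278)
nt=~((h[...,0]>75)&(h[...,0]<100)&(h[...,1]>120))
print('pad+',rect(M&nt,.012))
mal=M&nt&(p[...,0]-p[...,2]>25)
print('mallet',rect(mal,.044));
for a,b in((190,200),(212,220),(220,230),(230,238),(250,258)):
    vv,uu=np.where(mal&(v>=a)&(v<b));print(a,onplane(c,uu,vv,.042).mean(0).round(1))
print('head',rect(mal&(v<203),.047))
red=reg(195,225,185,215)&(p[...,0]>150)&(p[...,1]<70);print('red',rect(red,.048))
C=reg(200,285,155,232)&nt
print('clamp',rect(C&reg(212,280,155,232),.012))
for n,(U,V) in dict(b_tl=(452,44),b_tr=(691,48),b_bl=(444,299),b_br=(689,302)).items(): print(n,onplane(c,100+U/4,150+V/4,.012).round(1))
for n,(U,V) in dict(w_t=(418,183),w_b=(418,231)).items(): print(n,onplane(c,100+U/4,150+V/4,.048).round(1))
for n,(U,V) in dict(f1=(535,235),f2=(676,237),f3=(676,273),f4=(536,271)).items(): print(n,onplane(c,100+U/4,150+V/4,.052).round(1))
E
```

```text
pad+ (np.int64(5389), array([449.5, 258.3]), array([452.5, 257.8]), array([169.9, 318.1]), 80.1)
mallet (np.int64(908), array([448.5, 273.7]), array([433. , 277.5]), array([ 87.4, 222. ]), 78.49)
190 [522.2 258.9]
212 [456.6 272.8]
220 [428.8 278.3]
230 [401.4 283.8]
250 [340.4 297.1]
head (np.int64(333), array([520.8, 258.4]), array([518.3, 259.2]), array([87.2, 46.7]), 78.49)
red (np.int64(33), array([493.5,  53.9]), array([493.5,  53.9]), array([ 6.2, 31.3]), 89.74)
clamp (np.int64(3857), array([525.6, -52.8]), array([527.3, -51.7]), array([191. , 209.4]), 88.38)
b_tl [[631.3  40.8]]
b_tr [[ 624.2 -152.4]]
b_bl [[425.4  48.4]]
b_br [[ 419.1 -145. ]]
w_t [[513.2  64.7]]
w_b [[475.8  64.8]]
f1 [[470.4 -25.6]]
f2 [[ 466.7 -134.2]]
f3 [[ 438.9 -133.4]]
f4 [[442.6 -26. ]]
```

```bash
python3 -c "
from h import *
go(481.7,267.3,140,1.368)"
```

```text
pos [276.5 587.7 249.2] yang 1.131 shift [ 109.5 -202.3  322.1] spin -0.237 F [-0.08 -0.17 -0.48] gap 0.0856 t 0.1 q6 -0.08
```

>>> servo_tool(steps=[[11, -20, 32, -0.02], [22, -40, 64, -0.05], [33, -61, 97, -0.07], [44, -81, 129, -0.1], [55, -101, 161, -0.12], [66, -121, 193, -0.15], [77, -142, 225, -0.17], [88, -162, 258, -0.2], [99, -182, 290, -0.22], [109, -202, 322, -0.237]], fingers=0, squeeze=120)

```text
clock: 0.93
tool_pos: [0.4823, 0.2663, 0.1403]
tool_rot: [-2.524, 1.57, -2.726]
ft_force: [0.9, -0.6, 0.2]
finger_gap: 0.0856
```

>>> servo_tool(steps=[[0, 0, 0, 0], [0, 0, 0, 0]])

```text
clock: 1.1
tool_pos: [0.4822, 0.2665, 0.1401]
tool_rot: [-2.641, 1.568, -2.848]
ft_force: [0.9, 0.9, -0.3]
finger_gap: 0.0851
```

Run:
```python
from h import *
go(481.7,267.3,35,1.368)
c=cam('wrist');save('w1.png',c['pixels'],1)
p=c['pixels'].astype(int);z=c['W'][...,2];W=c['W']
m=(p[...,0]-p[...,2]>25)&(z>.03)&(z<.06)
q=W[m]*1000
for a in range(400,560,15):
    k=q[(q[:,0]>a)&(q[:,0]<a+15)]
    if len(k)>20: print(a,len(k),k.mean(0).round(1),np.percentile(k[:,1],[2,98]).round(1))
```

```text
pos [482.2 266.5 140.1] yang 1.364 shift [105.1   0.8  -0.4] spin -0.004 F [ 0.9   0.86 -0.34] gap 0.0851 t 1.1 q6 -0.96
400 574 [407.4 288.5  41.6] [277.5 299.4]
415 546 [422.4 285.4  41.5] [274.1 296.7]
430 493 [437.4 282.3  41.6] [271.7 292.9]
445 466 [452.5 279.3  41.6] [268.5 290.1]
460 446 [467.4 276.2  41.6] [265.  287.4]
475 1200 [483.6 126.8  42.2] [ 26.1 282.6]
490 1469 [498.5 141.1  43.4] [ 24.7 279.4]
505 1865 [511.8 205.5  45.2] [ 26.6 301.4]
520 1092 [527.5 263.9  47.8] [231.3 296. ]
535 531 [539.8 270.7  47.8] [233.4 293.5]
```

View pics/w1.png

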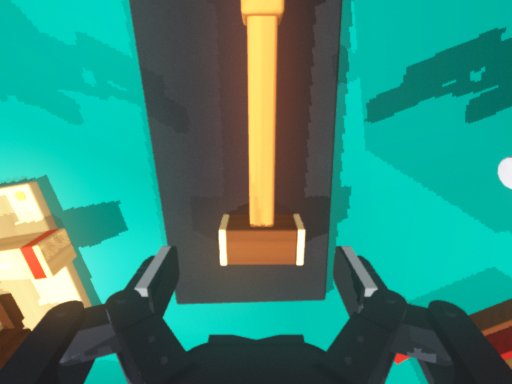

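The wrist view shows the handle at (262,120) and the head at (262,245), with nothing under the open fingers. The handle's y is about 273 here, against about 269 from the top camera, whose estimate is biased by the handle's visible side. I'll aim at y≈271.5.

>>> servo_tool(steps=[[15, 2, -1, 0], [35, 4, -1.5, 0], [55, 5, -1.5, 0], [75, 5, -1.5, 0], [90, 5, -1.5, 0], [98, 5, -1.5, 0], [102, 5, -1.5, 0], [104, 5, -1.5, 0], [104, 5, -1.5, 0]])

```text
clock: 1.9
tool_pos: [0.4818, 0.2742, 0.0379]
tool_rot: [0.641, 1.57, 0.439]
ft_force: [-0.4, 0.3, -0.4]
finger_gap: 0.0856
```

>>> servo_tool(steps=[[0, 0, 0, 0], [0, 0, 0, 0], [0, 0, 0, 0], [0, 0, 0, 0], [0, 0, 0, 0], [0, 0, 0, 0], [0, 0, 0, 0], [0, 0, 0, 0]], fingers=1, squeeze=120)

```text
clock: 2.57
tool_pos: [0.4821, 0.2733, 0.0381]
tool_rot: [-0.218, 1.57, -0.421]
ft_force: [-1.7, -2.3, 5.5]
finger_gap: 0.0196
```

>>> servo_tool(steps=[[-3, 0, 0, 0], [-10, 0, 0, 0], [-25, 0, 0, 0], [-45, 0, 0, 0], [-65, 0, 0, 0], [-80, 0, 0, 0], [-90, 0, 0, 0], [-90, 0, 0, 0]])

```text
clock: 3.23
tool_pos: [0.4828, 0.2741, 0.1298]
tool_rot: [0.657, 1.566, 0.454]
ft_force: [0.5, 0.8, -2.5]
finger_gap: 0.0197
```

Run:
```python
from h import *
go(456.5,145,110,1.534)
c=cam('wrist');save('w2.png',c['pixels'],1)
p=c['pixels'].astype(int);W=c['W']*1000
s=readout.observe()['tool_pos']*1000
m=(abs(W[...,0]-s[0]-40)<120)&(abs(W[...,1]-s[1])<60)&(W[...,2]>s[2]-60)&(p[...,0]-p[...,2]>25)
m&=W[...,2]<s[2]+30
q=W[m]
for a in range(380,560,15):
    k=q[(q[:,0]>a)&(q[:,0]<a+15)]
    if len(k)>20: print(a,len(k),k.mean(0).round(1),np.percentile(k[:,1],[2,98]).round(1),np.percentile(k[:,2],[5,95]).round(1))
```

```text
pos [482.8 274.1 129.8] yang 1.368 shift [ 1.950e+01 -1.318e+02  1.000e-01] spin -0.166 F [ 0.46  0.84 -2.55] gap 0.0197 t 3.2333 q6 -0.95
395 1021 [406.  291.7 132.9] [281.  302.3] [131.5 134.1]
410 1755 [417.3 289.3 133. ] [278.4 300.1] [131.6 134.1]
425 1541 [432.3 286.2 133. ] [275.2 297. ] [131.6 134.1]
440 1378 [447.3 283.  133.1] [272.1 293.8] [131.8 134.2]
455 1234 [462.4 279.9 133.2] [268.9 290.8] [131.8 134.2]
470 1226 [477.5 277.5 135. ] [265.9 288.2] [132.3 147.8]
485 1038 [492.  274.3 134.8] [263.3 285.5] [132.5 146. ]
500 1513 [508.4 269.9 135.9] [256.7 282.6] [132.4 140. ]
515 403 [518.  270.9 139.5] [257.1 282.1] [138.8 140.4]
```

View pics/w2.png

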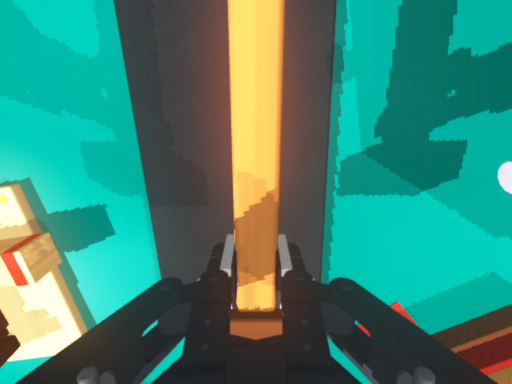

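The mallet is held level. The handle is at (257,150), the handle top is at z 133, and the mallet's axis is about 8 mm below the TCP. Next I'll carry it to the clamp.

>>> servo_tool(steps=[[0, -8, 0, -0.02], [2, -24, 0, -0.04], [4, -44, 0, -0.06], [6, -64, -1, -0.09], [8, -84, -1, -0.11], [10, -104, -1, -0.13], [12, -120, -1, -0.15], [14, -132, -1, -0.166], [16, -139, -1, -0.166], [16, -141, -1, -0.166]])

```text
clock: 4.12
tool_pos: [0.4508, 0.1345, 0.1094]
tool_rot: [-2.921, 1.567, -2.959]
ft_force: [-0.5, 1.2, -3.3]
finger_gap: 0.0198
```

```bash
python3 -c "
from h import *
go(455,138,47,1.534)"
```

```text
pos [450.8 134.5 109.4] yang 1.532 shift [62.3  3.7  4.3] spin -0.002 F [-0.51  1.16 -3.33] gap 0.0198 t 4.1167 q6 -1.36
```

>>> servo_tool(steps=[[10, 2, 2, 0], [22, 4, 4, 0], [36, 4, 4, 0], [48, 4, 4, 0], [57, 4, 4, 0], [61, 4, 4, 0], [62, 4, 4, 0], [62, 4, 4, 0]])

```text
clock: 4.78
tool_pos: [0.4564, 0.1395, 0.0491]
tool_rot: [-2.97, 1.57, -3.006]
ft_force: [-0.1, -0.7, -2.4]
finger_gap: 0.0195
```

Run:
```python
from h import *
go(455,138,47,1.534)
for n in('top','scene'):
    c=cam(n)
    if n=='top': a=cv2.resize(c['pixels'][155:275,130:290],(640,480),interpolation=cv2.INTER_CUBIC);W=c['W']*1000
    else: b=c['pixels'];
import pickle; 
cv2.imwrite('pics/t3.png',a[...,::-1])
for V in range(194,212,3): print(V,[tuple(W[V,U].round().astype(int).tolist()) for U in range(178,214,3)])
```

```text
pos [456.4 139.5  49.1] yang 1.534 shift [ 2.1 -1.6 -1.4] spin 0.0 F [-0.1  -0.66 -2.42] gap 0.0195 t 4.7833 q6 -1.35
194 [(476, 95, 348), (476, 88, 346), (480, 85, 322), (526, 125, 5), (527, 117, -5), (526, 106, 4), (526, 97, 2), (526, 88, 1), (526, 78, 0), (525, 68, 3), (526, 59, -3), (524, 48, 6)]
197 [(468, 94, 353), (468, 86, 354), (471, 83, 334), (478, 84, 279), (509, 108, 59), (509, 99, 58), (517, 98, -5), (516, 87, 2), (516, 78, -1), (509, 63, 51), (509, 54, 46), (509, 45, 44)]
200 [(461, 93, 356), (461, 87, 352), (463, 82, 340), (469, 82, 289), (499, 108, 60), (499, 99, 59), (507, 98, -2), (506, 88, 1), (506, 77, 6), (500, 63, 46), (500, 54, 46), (500, 45, 46)]
203 [(453, 92, 361), (453, 85, 361), (456, 82, 338), (460, 80, 302), (491, 109, 55), (490, 99, 55), (496, 97, 5), (496, 87, 4), (497, 78, -3), (490, 63, 50), (490, 54, 51), (490, 44, 50)]
206 [(446, 91, 366), (445, 84, 367), (448, 80, 346), (451, 79, 313), (481, 109, 55), (481, 100, 54), (487, 97, 0), (488, 88, -5), (487, 78, 0), (481, 63, 49), (481, 54, 45), (480, 44, 51)]
209 [(438, 91, 369), (438, 84, 369), (440, 79, 356), (443, 77, 323), (478, 117, -4), (477, 106, 4), (464, 81, 122), (478, 88, -2), (477, 78, 2), (477, 69, -1), (477, 59, -1), (475, 48, 11)]
```

View pics/t3.png

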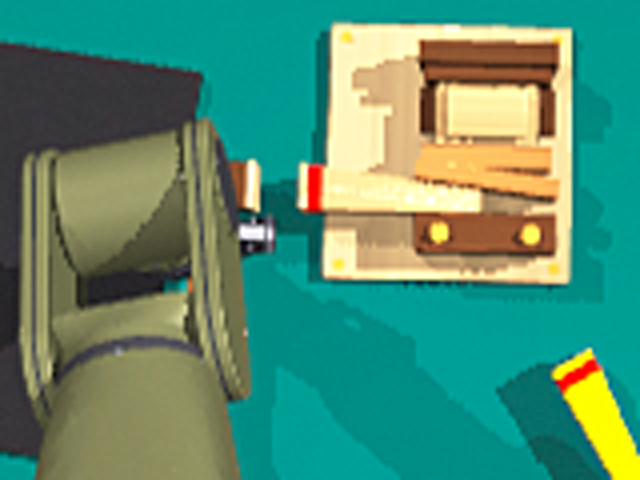

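The top crop shows the mallet's pale face at (260,185) square to the wedge butt at (298,187), overlapping fully in x, with a gap of about 35 mm. I'll close in quickly first, then slowly.

>>> servo_tool(steps=[[1, -4, 0, 0], [1, -10, 0, 0], [1, -17, 0, 0], [1, -23, 0, 0], [1, -27, 0, 0], [1, -30, 0, 0], [1, -32, 0, 0], [1, -34, 0, 0], [1, -36, 0, 0], [1, -38, 0, 0]])

```text
clock: 5.72
tool_pos: [0.4551, 0.1014, 0.0484]
tool_rot: [1.166, 1.571, 1.13]
ft_force: [-0.3, 1.7, -3.5]
finger_gap: 0.02
```

>>> servo_tool(steps=[[0, -2, 0, 0], [0, -4, 0, 0], [0, -6, 0, 0]])

```text
clock: 5.97
tool_pos: [0.4548, 0.0954, 0.0484]
tool_rot: [0.504, 1.571, 0.468]
ft_force: [0.0, 1.1, -3.3]
finger_gap: 0.0195
```

>>> servo_tool(steps=[[0, -2, 0, 0], [0, -4, 0, 0], [0, -6, 0, 0]])

```text
clock: 6.22
tool_pos: [0.4546, 0.0893, 0.0483]
tool_rot: [1.688, 1.571, 1.651]
ft_force: [0.2, 0.3, -2.8]
finger_gap: 0.0196
```

```bash
cat > wb.py <<'E'
from h import *
go(455,90,48,1.534)
c=cam('top');p=c['pixels'].astype(int);v,u=np.mgrid[:384,:512]
red=(u>190)&(u<260)&(v>185)&(v<215)&(p[...,0]>150)&(p[...,1]<70)
vv,uu=np.where(red);print('red y',onplane(c,uu,vv,.048).mean(0).round(1),red.sum())
print([tuple(c['W'][203,U].__mul__(1000).round()[1:].astype(int).tolist()) for U in range(192,236,2)])
E
python3 wb.py
```

```text
pos [454.6  89.3  48.3] yang 1.534 shift [0.3 0.8 0.4] spin 0.0 F [ 0.19  0.28 -2.82] gap 0.0196 t 6.2167 q6 -1.46
red y [492.2  38.2] 33
[(62, 341), (57, 343), (53, 344), (46, 357), (42, 356), (36, 360), (33, 352), (30, 336), (30, 283), (48, 47), (42, 46), (35, 51), (29, 49), (23, 46), (17, 52), (11, 47), (4, 51), (-2, 45), (-8, 50), (-14, 48), (-20, 52), (-27, 53)]
```

The red band moved 15.7 mm, so the wedge is sliding under about 1–2 N. I'll continue gently.

>>> servo_tool(steps=[[0, -1.5, 0, 0], [0, -3, 0, 0], [0, -4.5, 0, 0]])

```text
clock: 6.52
tool_pos: [0.4543, 0.0848, 0.0483]
tool_rot: [2.861, 1.571, 2.824]
ft_force: [-0.2, 0.9, -2.3]
finger_gap: 0.0196
```

>>> servo_tool(steps=[[0, -1.5, 0, 0], [0, -3, 0, 0], [0, -4.5, 0, 0]])

```text
clock: 6.77
tool_pos: [0.4541, 0.0803, 0.0482]
tool_rot: [3.116, 1.57, 3.079]
ft_force: [-0.2, 1.3, -4.2]
finger_gap: 0.0196
```

>>> servo_tool(steps=[[0, -1, 0, 0], [0, -2, 0, 0], [0, -3, 0, 0]])

```text
clock: 7.02
tool_pos: [0.454, 0.0774, 0.0483]
tool_rot: [2.608, 1.571, 2.571]
ft_force: [-0.9, 0.6, -3.7]
finger_gap: 0.0198
```

>>> servo_tool(steps=[[0, -1, 0, 0], [0, -2, 0, 0], [0, -3, 0, 0]])

```text
clock: 7.27
tool_pos: [0.454, 0.0744, 0.0483]
tool_rot: [-3.074, 1.571, -3.11]
ft_force: [0.2, 0.9, -3.1]
finger_gap: 0.0197
```

>>> servo_tool(steps=[[0, -1, 0, 0], [0, -2, 0, 0], [0, -3, 0, 0]])

```text
clock: 7.52
tool_pos: [0.4539, 0.0713, 0.0483]
tool_rot: [2.986, 1.571, 2.95]
ft_force: [0.3, 0.6, -3.7]
finger_gap: 0.0197
```

>>> servo_tool(steps=[[0, -1, 0, 0], [0, -2, 0, 0], [0, -3, 0, 0]])

```text
clock: 7.77
tool_pos: [0.4538, 0.0684, 0.0483]
tool_rot: [1.845, 1.571, 1.808]
ft_force: [-0.0, 1.6, -3.5]
finger_gap: 0.0197
```

>>> servo_tool(steps=[[0, -1, 0, 0], [0, -2, 0, 0], [0, -3, 0, 0]])

```text
clock: 8.02
tool_pos: [0.4536, 0.0668, 0.0484]
tool_rot: [1.64, 1.567, 1.602]
ft_force: [-0.7, 12.0, -2.8]
finger_gap: 0.0195
```

>>> servo_tool(steps=[[0, -1, 0, 0], [0, -2, 0, 0], [0, -3, 0, 0]])

```text
clock: 8.27
tool_pos: [0.4535, 0.0654, 0.0486]
tool_rot: [1.615, 1.564, 1.578]
ft_force: [-1.5, 19.7, -2.8]
finger_gap: 0.0197
```

>>> servo_tool(steps=[[0, -1, 0, 0], [0, -2, 0, 0], [0, -3, 0, 0]])

```text
clock: 8.52
tool_pos: [0.4533, 0.064, 0.0487]
tool_rot: [1.614, 1.56, 1.577]
ft_force: [-1.8, 27.9, -0.1]
finger_gap: 0.0199
```

```bash
python3 wb.py
```

```text
pos [453.3  64.   48.7] yang 1.533 shift [ 0.9 26.   0.7] spin -0.001 F [-1.77 27.86 -0.13] gap 0.0199 t 8.5167 q6 -1.52
red y [492.2  13.6] 32
[(62, 345), (57, 344), (53, 340), (48, 342), (43, 346), (39, 342), (34, 343), (29, 345), (24, 347), (19, 352), (14, 355), (9, 354), (5, 350), (2, 330), (17, 51), (11, 48), (4, 49), (-2, 46), (-8, 47), (-14, 44), (-20, 49), (-26, 42)]
```

I batched those calls too eagerly: the force reached 28 N, close to the 30 N limit. It's under the limit, and the wedge is tight. I'll back off now.

>>> servo_tool(steps=[[0, 2, 0, 0], [0, 5, 0, 0], [0, 9, 0, 0], [0, 14, 0, 0], [0, 19, 0, 0], [0, 20, 0, 0], [0, 20, 0, 0], [0, 20, 0, 0]])

```text
clock: 9.23
tool_pos: [0.4542, 0.0793, 0.0483]
tool_rot: [-1.799, 1.571, -1.835]
ft_force: [0.7, 0.3, -4.0]
finger_gap: 0.0198
```

```bash
python3 wb.py
```

```text
pos [454.2  79.3  48.3] yang 1.534 shift [ 0.3 10.7  0.4] spin 0.0 F [ 0.71  0.26 -4.04] gap 0.0198 t 9.2333 q6 -1.48
red y [492.6  13.4] 33
[(62, 341), (57, 345), (53, 343), (48, 344), (43, 344), (37, 353), (32, 355), (27, 358), (23, 358), (20, 333), (20, 282), (39, 8), (32, 11), (23, 52), (16, 53), (11, 48), (5, 47), (-2, 47), (-8, 48), (-14, 48), (-20, 42), (-27, 49)]
```

>>> servo_tool(steps=[[0, -4, 0, 0], [0, -8, 0, 0], [0, -11, 0, 0], [0, -12, 0, 0], [0, -13, 0, 0], [0, -14, 0, 0], [0, -14.5, 0, 0], [0, -14.5, 0, 0]])

```text
clock: 9.95
tool_pos: [0.4537, 0.0649, 0.0483]
tool_rot: [-2.155, 1.571, -2.192]
ft_force: [-0.4, -0.6, -3.9]
finger_gap: 0.0199
```

>>> servo_tool(steps=[[0, -0.7, 0, 0], [0, -1.4, 0, 0], [0, -1.4, 0, 0]])

```text
clock: 10.2
tool_pos: [0.4536, 0.0645, 0.0484]
tool_rot: [1.598, 1.569, 1.561]
ft_force: [0.2, 5.0, -3.3]
finger_gap: 0.0197
```

>>> servo_tool(steps=[[0, -0.7, 0, 0], [0, -1.4, 0, 0], [0, -2, 0, 0], [0, -2, 0, 0]])

```text
clock: 10.53
tool_pos: [0.4535, 0.0643, 0.0485]
tool_rot: [1.595, 1.565, 1.557]
ft_force: [0.0, 14.7, -2.6]
finger_gap: 0.0197
```

>>> servo_tool(steps=[[0, -0.6, 0, 0], [0, -1.2, 0, 0], [0, -1.2, 0, 0]])

```text
clock: 10.78
tool_pos: [0.4534, 0.0641, 0.0486]
tool_rot: [1.59, 1.562, 1.553]
ft_force: [-0.8, 18.7, -1.9]
finger_gap: 0.0195
```

>>> servo_tool(steps=[[0, 2, 0, 0], [0, 5, 0, 0], [0, 9, 0, 0], [0, 15, 0, 0], [0, 22, 0, 0], [0, 30, 0, 0], [0, 35, 0, 0], [0, 38, 0, 0], [0, 38, 0, 0], [0, 38, 0, 0]])

```text
clock: 11.62
tool_pos: [0.4549, 0.0985, 0.0483]
tool_rot: [-2.083, 1.571, -2.119]
ft_force: [-0.5, 0.8, -3.0]
finger_gap: 0.0196
```

```bash
python3 wb.py; python3 -c "
from h import *
c=cam('scene');cv2.imwrite('pics/s4.png',cv2.resize(c['pixels'][150:270,200:360],(640,480),interpolation=cv2.INTER_CUBIC)[...,::-1])"
```

```text
pos [454.9  98.5  48.3] yang 1.535 shift [ 0.3 -8.5  0.4] spin 0.001 F [-0.49  0.78 -3.  ] gap 0.0196 t 11.6167 q6 -1.44
red y [492.3  13.3] 32
[(62, 344), (55, 357), (50, 360), (46, 360), (41, 358), (39, 337), (40, 290), (59, 58), (58, 4), (52, 2), (45, 9), (38, 14), (32, 13), (23, 49), (17, 46), (11, 42), (5, 46), (-2, 50), (-8, 43), (-14, 50), (-20, 49), (-26, 47)]
```

View pics/s4.png

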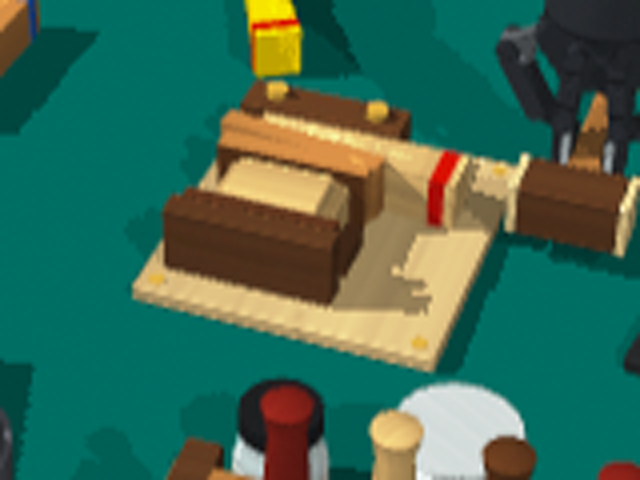

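The crop shows the wedge driven in straight and flat (red band at 440,188). The jaw is against the form, the form against the stop, and the mallet is clear at (570,200). Now I'll take the mallet back.

>>> servo_tool(steps=[[-4, 4, 0, 0], [-16, 10, 0, 0], [-34, 16, 0, 0], [-52, 24, 0, 0], [-68, 32, 0, 0], [-76, 40, 0, 0], [-80, 46, 0, 0], [-80, 48, 0, 0], [-80, 48, 0, 0]])

```text
clock: 12.47
tool_pos: [0.4562, 0.1466, 0.1276]
tool_rot: [-2.881, 1.57, -2.918]
ft_force: [-0.5, -0.9, -4.0]
finger_gap: 0.0195
```

```bash
python3 -c "
from h import *
go(482,273,128,1.368)"
```

```text
pos [456.2 146.6 127.6] yang 1.535 shift [ -0.5 127.3  21.2] spin 0.167 F [-0.51 -0.85 -4.04] gap 0.0195 t 12.4667 q6 -1.34
```

>>> servo_tool(steps=[[0, 8, 1, 0.01], [0, 24, 4, 0.03], [0, 44, 7, 0.05], [0, 64, 11, 0.08], [0, 84, 14, 0.1], [0, 102, 17, 0.13], [0, 116, 19, 0.15], [0, 125, 21, 0.167], [0, 127, 21, 0.167], [0, 127, 21, 0.167]])

```text
clock: 13.3
tool_pos: [0.4816, 0.2722, 0.1268]
tool_rot: [-2.415, 1.568, -2.617]
ft_force: [-0.0, 0.2, -4.6]
finger_gap: 0.0195
```

>>> servo_tool(steps=[[8, 0, 0, 0], [20, 0, 0, 0], [36, 0, 0, 0], [52, 0, 0, 0], [66, 0, 0, 0], [76, 0, 0, 0], [82, 0, 0, 0], [85, 0, 0, 0], [86.5, 0, 0, 0], [86.5, 0, 0, 0]])

```text
clock: 14.13
tool_pos: [0.4826, 0.2724, 0.042]
tool_rot: [0.582, 1.57, 0.378]
ft_force: [0.6, -0.5, -3.6]
finger_gap: 0.0198
```

>>> servo_tool(steps=[[1, 0, 0, 0], [2, 0, 0, 0], [3, 0, 0, 0], [4, 0, 0, 0], [4, 0, 0, 0]])

```text
clock: 14.55
tool_pos: [0.4827, 0.2726, 0.0382]
tool_rot: [0.656, 1.57, 0.452]
ft_force: [0.4, 0.5, -1.8]
finger_gap: 0.0194
```

>>> servo_tool(steps=[[0.5, 0, 0, 0], [0.5, 0, 0, 0], [0.5, 0, 0, 0], [0.5, 0, 0, 0], [0.5, 0, 0, 0], [0.5, 0, 0, 0], [0.5, 0, 0, 0], [0.5, 0, 0, 0]], fingers=0)

```text
clock: 15.22
tool_pos: [0.4824, 0.2724, 0.0374]
tool_rot: [0.799, 1.571, 0.595]
ft_force: [-0.2, -0.9, 0.1]
finger_gap: 0.0858
```

>>> servo_tool(steps=[[-4, 0, 0, 0], [-12, 0, 0, 0], [-25, 0, 0, 0], [-45, 0, 0, 0], [-70, 0, 0, 0], [-95, 0, 0, 0], [-115, 0, 0, 0], [-125, 0, 0, 0], [-125, 0, 0, 0], [-125, 0, 0, 0]])

```text
clock: 16.05
tool_pos: [0.4825, 0.2725, 0.163]
tool_rot: [0.619, 1.569, 0.415]
ft_force: [-0.2, 1.0, -0.4]
finger_gap: 0.0856
```

```bash
python3 wb.py
python3 - <<'E'
from h import *
c=cam('wrist');save('w5.png',c['pixels'],1);W=c['W']*1000;p=c['pixels'].astype(int)
q=W[(p[...,0]-p[...,2]>25)&(W[...,2]>30)&(W[...,2]<60)&(W[...,1]>200)]
for a in range(340,560,20):
    k=q[(q[:,0]>a)&(q[:,0]<a+20)]
    if len(k)>20: print(a,k.mean(0).round(1))
E
```

```text
pos [482.5 272.5 163. ] yang 1.367 shift [ 114.9 -184.4    9.9] spin -0.167 F [-0.18  1.01 -0.41] gap 0.0856 t 16.05 q6 -0.95
red y [492.3  13.3] 32
[(109, 6), (104, -1), (97, 1), (91, 3), (85, -1), (78, -1), (72, -1), (65, 2), (59, -2), (53, -2), (45, 13), (38, 14), (32, 10), (23, 47), (17, 48), (11, 44), (5, 47), (-2, 51), (-8, 47), (-14, 50), (-20, 48), (-26, 46)]
340 [348.9 302.7  44.4]
360 [369.7 297.8  41.6]
380 [389.9 293.6  41.6]
400 [409.8 289.4  41.5]
420 [429.8 285.2  41.6]
440 [449.8 281.3  41.7]
460 [469.8 276.9  41.6]
480 [490.  272.5  41.6]
500 [511.  265.5  44.2]
520 [529.7 265.   47.9]
540 [544.  291.8  47. ]
```

View pics/w5.png

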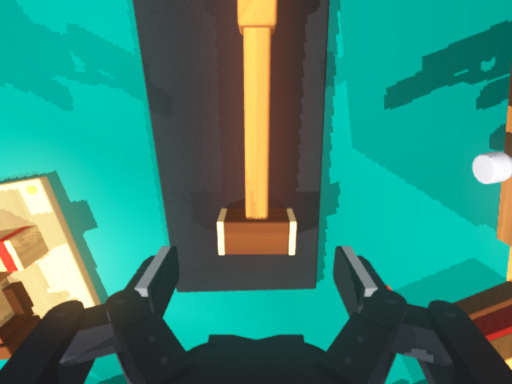

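The mallet lies flat on the pad, with the head at (257,232) and handle height constant at 41.6 mm. The fingers are open and clear, and the wedge hasn't moved. I'll hand in.

```bash
python3 -c "
from cell import ticket
print(ticket.hand_in())"
```

```text
the job is handed in; nothing more can be done
None
```

I drove the red-banded wedge tight with two taps, laid the mallet back flat on the pad and handed the job in at about 16 s. No verdict was reported.

- **Taps:** The first tap slid the wedge about 40 mm in until it stopped; the wrist force along the tap reached 27.9 N. That was too close to the 30 N limit, because I sent three pushes without checking the force between them. The second tap was watched call by call, peaked at about 19 N, and did not move the wedge further. I came about 15 mm clear of it in between.
- **Wedge at the end:** It looked straight and flat, with its thick end about 50 mm out of the slot's mouth (limit 75 mm). It did not move after the second tap.
- **Mallet at the end:** The handle height was constant at 41.6 mm along its length, so it lies flat. It is almost exactly where it was picked up, and the fingers were open and clear.
- **What I couldn't check directly:** The jaw's grip on the form could only be inferred from the tap force and the wedge holding still. I also did not re-measure the bystanders; the arm never worked near them.
- **Disagreement:** The top and wrist cameras differed by about 4–6 mm on the mallet's y. I used a value in between, and the grasp held.

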